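Pack the clip machine's change set into its tray

ROBOT

A 6-joint arm with a two-finger parallel gripper is mounted at the origin on the work surface. World frame = base frame: x ahead of the robot, y to its left, z up, the work surface at z = 0. Lengths are in m, angles in rad, forces in N, time in s.
With the tool pointing down it reaches from about 0.3 to 0.775 m from the base axis. Payload 14.6 kg.
Tool frame: the origin (TCP) lies where the fingers leave the gripper's body, on its centre line; the fingertips stand 97 mm ahead of it and the grasp point (between the pads) lies 78 mm ahead of it (ctrl.finger_overhang is the distance from the TCP to the fingertips, in m); z points along the fingers, y is the direction in which the jaws open and shut (so a half turn about z gives the same grasp; the last joint's range is limited). The gripper opens to 94 mm and grips with 3 to 60 N. Pads are 16 mm wide; open, the fingers measure 119 mm over their backs; the gripper's body (75 mm by 177 mm) begins 78 mm behind the grasp point.
Start: joints at [-1.397, 0.3, 1.521, -0, 1.321, -0.067], TCP at [0.131, -0.534, 0.303] pointing down, gripper open.
Joint ranges: [-3.03, 3.03], [-0.79, 2.21], [0.23, 2.52], [-1.04, 4.18], [0, 3.07], [-2.55, 2.55]. Speed limits (rad/s): [2.22, 2.22, 2.57, 3.14, 3.14, 3.14].

INTERFACE

Orientations are given as [roll, pitch, yaw] about the fixed x, y, z axes, in that order (R = Rz(yaw) Ry(pitch) Rx(roll)).
In Python, from station import ctrl, imaging, hand_in gives the robot as it stands.
- The arm moves only by the shell command python3 -m pendant 'ROWS' [FORCE]. ROWS is JSON, a list of rows, each a list of 7 numbers: the shift along the tool's x, y, z normalised to -1 to 1, where 1 is 120 mm, then the turn, a rotation vector about the tool's x, y, z normalised to -1 to 1, where 1 is 30 degrees, then the closure, from -1 (fully open) to 1 (shut). A call has 1 to 10 rows; each row shifts and turns the commanded pose from where the row before left it, along the tool's axes as they then stand; what a row does not reach is not made up. A row lasts 1/12 s, in which the tool goes at most 41.7 mm and 7.16 degrees, less where a joint would pass 70% of its speed; a pose out of reach is approached as far as the arm can. A call with a number of a shift or a turn outside -1 to 1 is refused whole. A call with a gripper value outside its range is refused whole. The fingers move at their own pace and stop on an object; FORCE is the grip in N (left out, the last holds). Time passes only in rows, so rows that do not move let the fingers close. It gives the time, the measured TCP pose, the force and the opening at its end, in the units of the state.
- ctrl.get_obs(): the state, without advancing time (a new reading comes with each control period).
- imaging.camera(name): name is "scene" or "side" or "wrist"; returns a dict with "image" (384x512x3 uint8, red, green, blue), "mtx" (3x3 intrinsics, pixels), "rvec" (rotation vector, rad) and "tvec" (3), from world to camera coordinates, as OpenCV has them. Camera axes: x right, y down, z forward; pixel columns grow to the right and rows downward; lengths in m; the calibration is good to about 2 mm. A picture is of the moment at which its call begins. There is no depth.
- hand_in(): hands the job in, once; it reports no verdict.
The state is a dict: "time_s": time; "qpos": joint angles; "joint_vel": joint speeds; "tau": joint torques, N m; "ee_pos": TCP position; "eef_rot": TCP orientation; "force": force on the tool from outside, world axes, zero at the start; "moment": the same for the moment, N m; "grip_width": finger opening in m.
Only numpy, scipy, OpenCV 4.12 (cv2) and the standard library are available. Lean on these libraries where they do the work, as an engineer would, in place of code of your own. Each camera call takes 0.05 s, during which the arm holds its last target.

TASK

Pack the clip machine's change set into the white tray, every piece standing upright as it does now: the star knob in the square dish, the slender nozzle in the round dish, the handle lengthwise in the long trough, and the white bush slipped over the upright pin, each sitting fully down on the bottom of its holder. The smooth round knob and the wide nozzle belong to another machine: leave them standing where they are.

Things in the scene. Friction and masses are not known exactly. Their poses are not given: they have to be found in the camera images.
- star_knob_center (a point): star-grip knob standing on its black face, steel hub and threaded stud upwards: black six-lobed head 52 mm across and 16 mm thick at the bottom, steel hub 24 mm in diameter from 16 to 56 mm above its underside (grip here), 10 mm stud up to 72 mm. Point: on its axis, 36 mm above its underside. z up along the axis. About 0.11 kg. Belongs in the square dish
- slim_nozzle_center (a point): slender steel filling nozzle standing on its flange: flange 50 mm in diameter and 7 mm thick, tapering to a straight tube of 20 mm outside diameter from 22 to 76 mm above its underside (grip the tube). Point: on its axis, 38 mm above its underside. z up. About 0.15 kg. Belongs in the round dish
- bush_center (a point): white plastic guide bush, a tube open at both ends: bottom flange 54 mm in diameter and 6 mm high, above it a neck of 42 mm outside diameter up to 56 mm (grip the neck); the bore is 32 mm right through. Point: on its axis, 28 mm above its underside. z up. About 0.06 kg. Belongs over the pin
- handle_center (a point): machine pull handle standing on its steel foot plate, which is 84 x 36 mm and 6 mm thick: a black round bar 18 mm in diameter and 84 mm long runs lengthwise above the plate, its axis 51 mm above the underside, on two posts; total height 60 mm. Grip the bar across, from above. Point: at the middle, 30 mm above the underside; x runs along the bar, z up. About 0.14 kg; either way round is good
- square_dish_floor (a point): grey square dish, 74 x 74 mm inside, walls 3 mm thick and 15 mm above its inner floor. Point: centre of the inner floor (7 mm above the table); x along the tray's long side, y along its short side, z up. Fixed. The tray: shallow, white, 258 x 212 mm outside, walls 4 mm thick, 26 mm high above the table; one holder at the centre of each of its four cells
- round_dish_floor (a point): grey round dish, 74 mm inside diameter, wall 3 mm thick and 14 mm above its inner floor. Point: centre of the inner floor (8 mm above the table); x along the tray's long side, z up. Fixed, in the tray. The cells change; their centres lie 60 mm from the tray's centre along its long side and 49 mm along its short side
- trough_floor (a point): grey oblong trough, 106 mm (x) by 60 mm (y) inside, walls 3 mm thick and 15 mm above its inner floor. Point: centre of the inner floor (7 mm above the table); x along the trough and the tray's long side, z up. Fixed, in the tray
- pin_base_floor (a point): grey disc 72 mm in diameter with an upright steel pin at its centre, 12 mm in diameter and 30 mm high above the disc, with a tapered top. Point: foot of the pin on the disc's top face (8 mm above the table); x along the tray's long side, z up. Fixed, in the tray
- round_knob_center (a point): look-alike, to be left: the same hub and stud as the star knob but a smooth round black head 48 mm in diameter; 72 mm high. Point: on its axis, 36 mm above the table. z up. Loose
- wide_nozzle_center (a point): look-alike, to be left: steel nozzle like the slender one (50 mm flange, 76 mm high) but with a wide tube of 34 mm diameter. Point: on its axis, 38 mm above the table. z up. Loose

How it is judged:
At the end, for the whole second after the job is handed in: Star knob within 22 mm of its dish centre, slim nozzle 18, bush 15, handle 20 and 0.45 rad of the trough's length; each at most 5 mm above its holder's floor, tilted under 0.15 rad, released, at rest; smooth knob and wide nozzle within 25 mm of their starts (horizontal distance between star_knob_center and square_dish_floor below 0.022 m and z of star_knob_center in the frame of square_dish_floor below 0.041 m and angle between each of star_knob_center, slim_nozzle_center, bush_center, handle_center's own z axis and vertical below 0.15 rad and linear speed of each of star_knob, slim_nozzle, bush, handle below 0.02 m/s and horizontal distance between slim_nozzle_center and round_dish_floor below 0.018 m and z of slim_nozzle_center in the frame of round_dish_floor below 0.043 m and horizontal distance between bush_center and pin_base_floor below 0.015 m and z of bush_center in the frame of pin_base_floor below 0.033 m and horizontal distance between handle_center and trough_floor below 0.02 m and z of handle_center in the frame of trough_floor below 0.035 m and angle between the x axis of handle_center and the x axis of trough_floor, either way round below 0.45 rad and distance of each of round_knob_center, wide_nozzle_center from where it was at the start of the episode below 0.025 m); the robot touches nothing.
It fails at once if the smooth round knob is moved more than 25 mm from where it stood (distance of round_knob_center from where it was at the start of the episode above 0.025 m).
It fails at once if the wide nozzle is moved more than 25 mm from where it stood (distance of wide_nozzle_center from where it was at the start of the episode above 0.025 m).
It also fails if it takes over 109 s, if anything falls off the work surface, if the arm or the gripper's body presses on something with over 40 N, if the wrist force passes 120 N, or if a joint passes its speed limit or range.

## Working session

There is one attempt and no reset: what is moved stays moved. The work goes in short steps, Python scripts to look and compute and a shell command to move; the robot and the scene stay as the last step left them, time stands still between calls to the robot, and variables do not carry over. Pictures are saved under pics/ and viewed, and the job is handed in when it is done.

```bash
mkdir -p pics; ls; python3 - <<'E'
from station import ctrl, imaging
import cv2
for n in ["scene","side","wrist"]:
    c=imaging.camera(n); cv2.imwrite(f"pics/{n}0.png",c["image"][:,:,::-1])
    import pickle; pickle.dump(c,open(f"pics/{n}0.pkl","wb"))
print(ctrl.get_obs())
E
```

```text
pics
{'time_s': 0.15, 'qpos': array([-1.39660566e+00,  3.00313151e-01,  1.52144191e+00, -1.46683244e-05,
        1.32069975e+00, -6.66115093e-02]), 'joint_vel': array([ 0.00090583, -0.00240057, -0.00091164,  0.00043152, -0.00062741,
        0.00014168]), 'tau': array([ 1.67977083e-03, -5.31955719e+01, -3.52822638e+01,  7.08384393e-02,
        2.35372118e-02, -4.77582057e-05]), 'ee_pos': array([ 0.13113297, -0.5340166 ,  0.30223181]), 'eef_rot': array([-3.14073147e+00, -4.32093768e-05,  2.40805799e-01]), 'force': array([-0.22905171, -0.32400041,  0.24138371]), 'moment': array([-0.02884611, -0.02868358,  0.02439186]), 'grip_width': 0.09380884078384322}
```

View pics/scene0.png

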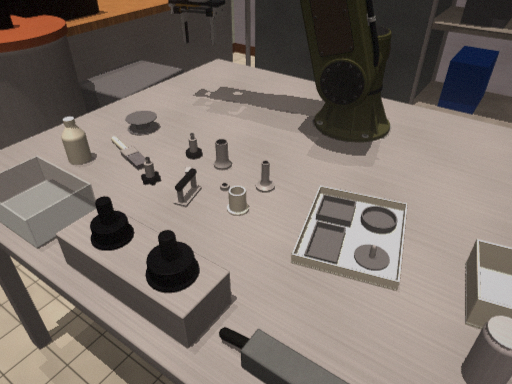

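View pics/side0.png

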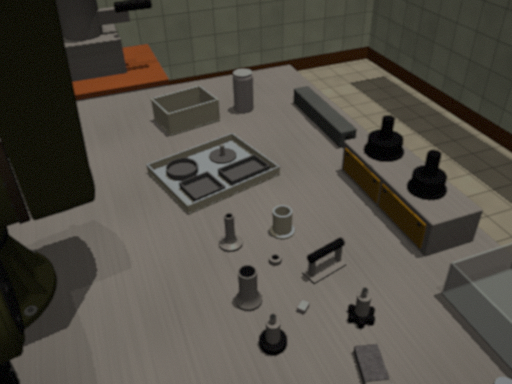

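View pics/wrist0.png

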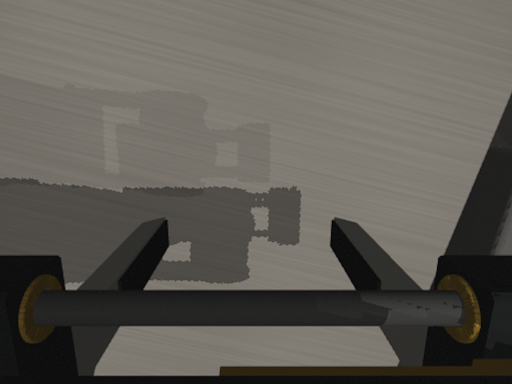

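The scene view shows the star knob at about (150,170), smooth knob (193,148), wide nozzle (222,155), slim nozzle (265,178), bush (238,200), handle (187,187) and tray around (355,232). The side view shows the same pieces. I'll enlarge both.

```bash
python3 - <<'E'
import cv2,pickle
def crop(n,x0,y0,x1,y1,k,out):
    im=cv2.imread(f"pics/{n}0.png")[y0:y1,x0:x1]
    im=cv2.resize(im,None,fx=k,fy=k,interpolation=cv2.INTER_CUBIC)
    im=cv2.convertScaleAbs(im,alpha=1.3,beta=15)
    for x in range((x0+9)//10*10,x1,10):
        cv2.line(im,((x-x0)*k,0),((x-x0)*k,6 if x%50 else 16),(0,0,255),1)
        if x%20==0: cv2.putText(im,str(x),((x-x0)*k-10,20),0,.4,(0,0,255),1)
    for y in range((y0+9)//10*10,y1,10):
        cv2.line(im,(0,(y-y0)*k),(6,(y-y0)*k),(0,0,255),1)
        if y%20==0: cv2.putText(im,str(y),(8,(y-y0)*k+4),0,.4,(0,0,255),1)
    cv2.imwrite(f"pics/{out}.png",im)
crop("scene",130,130,290,225,5,"s_obj")
crop("scene",290,180,420,290,5,"s_tray")
crop("side",215,195,390,365,4,"d_obj") 
crop("side",140,130,285,215,5,"d_tray")
E
```

```text
(no output)
```

View pics/s_obj.png

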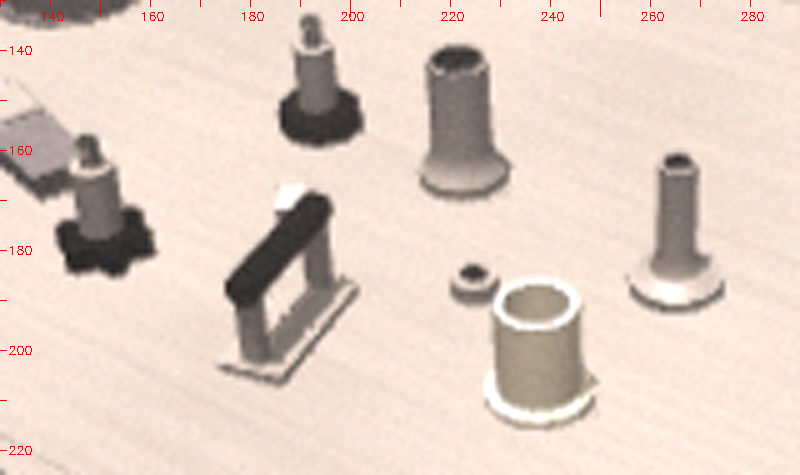

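View pics/s_tray.png

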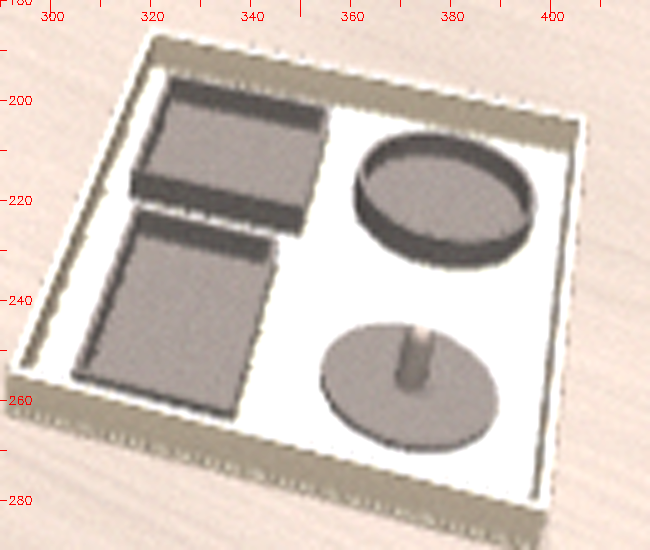

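View pics/d_obj.png

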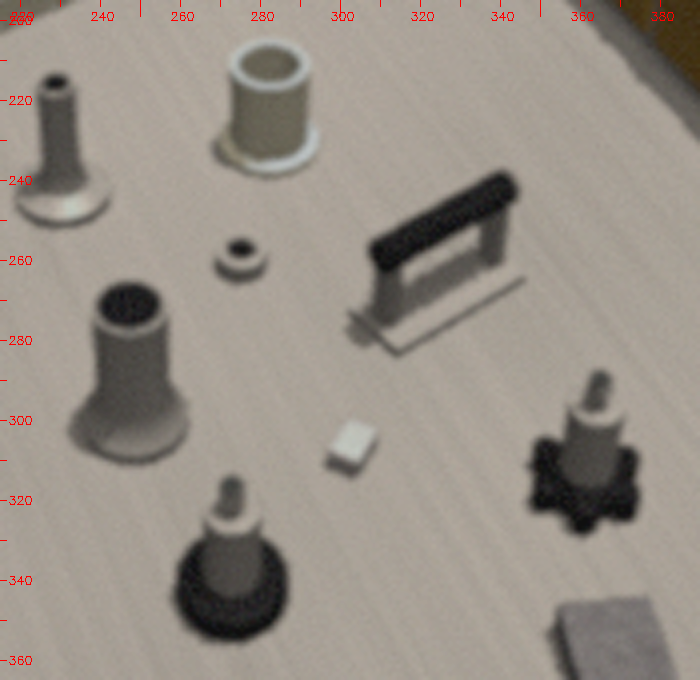

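View pics/d_tray.png

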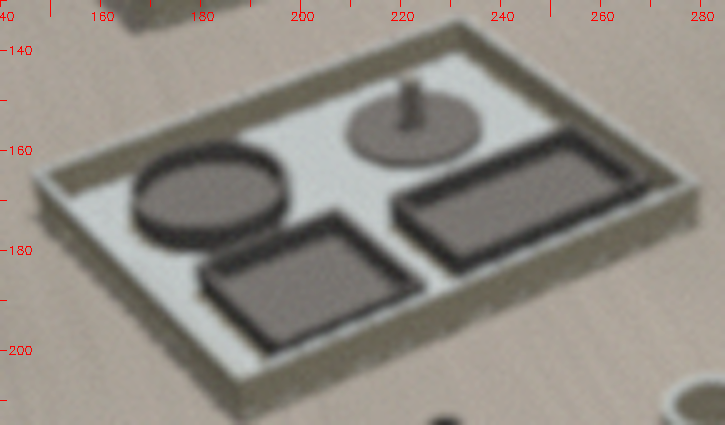

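```bash
cat > h.py <<'E'
import numpy as np,cv2,pickle
def ray(c,uv):
    R=cv2.Rodrigues(np.array(c["rvec"],float))[0]; t=np.array(c["tvec"],float).ravel()
    p=cv2.undistortPoints(np.array([[uv]],float),np.array(c["mtx"],float),None)[0,0]
    return -R.T@t, R.T@np.array([p[0],p[1],1])
def plane(c,uv,z):
    o,d=ray(c,uv); return o+d*(z-o[2])/d[2]
def load(n): return pickle.load(open(f"pics/{n}.pkl","rb"))
def proj(c,P):
    return cv2.projectPoints(np.array(P,float).reshape(-1,3),np.array(c["rvec"],float),np.array(c["tvec"],float),np.array(c["mtx"],float),None)[0].reshape(-1,2)
E
python3 - <<'E'
from h import *
np.set_printoptions(precision=4,suppress=True)
S=load("scene0");D=load("side0")
pts=dict(star=((147.5,158),(364.5,288.5),.072),slim=((265.5,161.5),(229,215.5),.076),bush=((237.5,190.5),(281.5,211),.056),wide=((221,141.5),(247,271),.076),rnd=((192,133.5),(272,315),.072),hA=((177.5,187),(341,242),.051),hB=((193.5,171),(310,258),.051),
 pin=((374,246),(222,147),.038),pinfoot=((372,257),(221.5,155),.008),
 c1=((320.5,187.5),(188,206),.026),c2=((406,204),(147,166),.026),c3=((399,282),(231,134),.026),c4=((291.5,255.5),(279,167),.026))
for k,(a,b,z) in pts.items():
    P=plane(S,a,z);Q=plane(D,b,z); print(k,P[:2],Q[:2],(P-Q)[:2]*1000,"mid",(P+Q)[:2]/2)
print(ray(S,(256,192)),ray(D,(256,192)))
E
```

```text
star [ 0.6197 -0.2939] [ 0.6159 -0.3016] [3.7541 7.6538] mid [ 0.6178 -0.2978]
slim [ 0.4651 -0.0336] [ 0.4675 -0.037 ] [-2.4513  3.4323] mid [ 0.4663 -0.0353]
bush [ 0.5825 -0.0338] [ 0.579  -0.0413] [3.5694 7.4928] mid [ 0.5808 -0.0375]
wide [ 0.4495 -0.1892] [ 0.448  -0.1931] [1.5731 3.8788] mid [ 0.4487 -0.1911]
rnd [ 0.4553 -0.29  ] [ 0.4525 -0.2946] [2.7874 4.5831] mid [ 0.4539 -0.2923]
hA [ 0.6485 -0.1641] [ 0.6485 -0.1665] [-0.0757  2.3613] mid [ 0.6485 -0.1653]
hB [ 0.5743 -0.1796] [ 0.5747 -0.183 ] [-0.385   3.4112] mid [ 0.5745 -0.1813]
pin [0.5563 0.2931] [0.5521 0.2778] [ 4.1847 15.2406] mid [0.5542 0.2855]
pinfoot [0.5571 0.2946] [0.5521 0.2881] [5.0264 6.5058] mid [0.5546 0.2914]
c1 [0.4207 0.1029] [0.4116 0.0886] [ 9.0906 14.2961] mid [0.4162 0.0958]
c2 [0.3644 0.299 ] [0.3588 0.2844] [ 5.5723 14.5219] mid [0.3616 0.2917]
c3 [0.6086 0.3648] [0.6009 0.352 ] [ 7.6574 12.7821] mid [0.6048 0.3584]
c4 [0.6654 0.1641] [0.6568 0.1526] [ 8.6137 11.5436] mid [0.6611 0.1583]
(array([1.1811, 0.4317, 0.6098]), array([-0.6628, -0.457 , -0.5933])) (array([ 0.2594, -0.7649,  0.6896]), array([ 0.2765,  0.7553, -0.5942]))
```

```bash
cat >> h.py <<'E'
from scipy.spatial.transform import Rotation as Rn
def go(x,y,z,yaw=None):
    from station import ctrl
    o=ctrl.get_obs(); p=o["ee_pos"]; R=Rn.from_euler("xyz",o["eef_rot"])
    d=np.array([x,y,z])-p
    v=R.inv().apply(d)/.12
    s=f"t={o['time_s']:.2f} at {np.round(p,4)} rpy {np.round(o['eef_rot'],4)} q6 {o['qpos'][5]:.2f} grip {o['grip_width']:.4f} F {np.round(o['force'],1)}\n shift {np.round(v,3)} rows>= {np.abs(np.linalg.norm(v))/.3475:.1f}"
    if yaw is not None:
        dy=(yaw-o["eef_rot"][2]+np.pi/2)%np.pi-np.pi/2
        T=Rn.from_euler("xyz",[np.pi,0,o["eef_rot"][2]+dy])
        w=(R.inv()*T).as_rotvec()/np.radians(30)
        v2=T.inv().apply(d)/.12
        s+=f"\n turn {np.round(w,3)} rows>= {np.linalg.norm(w)/.238:.1f}; shift after turn {np.round(v2,3)}"
    print(s)
def snap(n,out):
    from station import imaging
    c=imaging.camera(n); pickle.dump(c,open(f"pics/{out}.pkl","wb")); cv2.imwrite(f"pics/{out}.png",c["image"][:,:,::-1]); return c
def crop(src,x0,y0,x1,y1,k,out,a=1.3):
    im=cv2.imread(f"pics/{src}.png")[y0:y1,x0:x1]
    im=cv2.resize(im,None,fx=k,fy=k,interpolation=cv2.INTER_CUBIC); im=cv2.convertScaleAbs(im,alpha=a,beta=15)
    for x in range((x0+9)//10*10,x1,10):
        cv2.line(im,((x-x0)*k,0),((x-x0)*k,6),(0,0,255),1)
        if x%20==0: cv2.putText(im,str(x),((x-x0)*k-10,18),0,.4,(0,0,255),1)
    for y in range((y0+9)//10*10,y1,10):
        cv2.line(im,(0,(y-y0)*k),(6,(y-y0)*k),(0,0,255),1)
        if y%20==0: cv2.putText(im,str(y),(8,(y-y0)*k+4),0,.4,(0,0,255),1)
    cv2.imwrite(f"pics/{out}.png",im)
E
python3 - <<'E'
from h import *
W=load("wrist0"); print(W["mtx"]); print(ray(W,(256,192)),ray(W,(356,192)))
go(.5,-.25,.33,0.0)
E
```

```text
[[328.58846268   0.         249.08325522]
 [  0.         328.58846268 190.97053924]
 [  0.           0.           1.        ]]
(array([ 0.19675114, -0.51771186,  0.38471731]), array([-0.23015684, -0.07665525, -0.97036319])) (array([ 0.19675114, -0.51771186,  0.38471731]), array([-0.15738012, -0.37215698, -0.97088305]))
t=0.15 at [ 0.1311 -0.534   0.3022] rpy [-3.1407 -0.      0.2408] q6 -0.07 grip 0.0938 F [-0.2 -0.3  0.2]
 shift [ 3.55  -1.566 -0.23 ] rows>= 11.2
 turn [-0.002  0.     0.46 ] rows>= 1.9; shift after turn [ 3.074 -2.367 -0.231]
```

```bash
python3 -m pendant '[[0.2,-0.1,-0.1,0,0,0.23,-1],[0.2,-0.2,-0.1,0,0,0.23,-1],[0.25,-0.2,0,0,0,0,-1],[0.25,-0.2,0,0,0,0,-1],[0.25,-0.2,0,0,0,0,-1],[0.25,-0.2,0,0,0,0,-1],[0.25,-0.2,0,0,0,0,-1],[0.25,-0.2,0,0,0,0,-1],[0.25,-0.2,0,0,0,0,-1],[0.25,-0.2,0,0,0,0,-1]]'
python3 -m pendant '[[0.2,-0.2,-0.1,0,0,0,-1],[0.1,-0.2,0,0,0,0,-1],[0,0,0,0,0,0,-1],[0,0,0,0,0,0,-1]]'
python3 - <<'E'
from h import *
go(.5,-.17,.33,0.0); snap("wrist","w1"); 
E
```

```text
time_s: 0.98
ee_pos: [0.4137, -0.2965, 0.3266]
eef_rot: [-3.142, 0.0, -0.0]
force: [-0.3, 0.7, -0.4]
grip_width: 0.094
time_s: 1.32
ee_pos: [0.449, -0.2492, 0.3385]
eef_rot: [-3.141, 0.0, 0.002]
force: [-0.5, -0.3, 0.4]
grip_width: 0.0935
t=1.32 at [ 0.449  -0.2492  0.3385] rpy [-3.1415e+00  3.0000e-04  2.3000e-03] q6 0.99 grip 0.0935 F [-0.5 -0.3  0.4]
 shift [ 0.427 -0.659  0.07 ] rows>= 2.3
 turn [-0.     0.001  0.004] rows>= 0.0; shift after turn [ 0.425 -0.66   0.07 ]
```

View pics/w1.png

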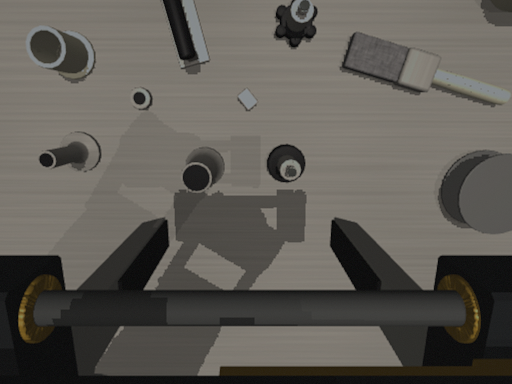

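The wrist view shows the slim nozzle mouth at about (47,159), bush (46,47), wide nozzle (197,177), smooth knob stud (291,170), star knob stud (302,11). The handle at (190,35) is cut off.

```bash
python3 - <<'E'
from h import *
np.set_printoptions(precision=4,suppress=True)
W=load("w1")
for k,uv,z in [("slim",(47,159),.076),("bush",(46,47),.056),("wide",(197,177),.076),("rnd",(291,170),.072),("star",(302,11),.072),("slimflange",(81,152),.005),("starhead",(295,22),.016),("rndhead",(286,163),.016)]:
    print(k,plane(W,uv,z)[:2])
crop("w1",0,100,120,200,6,"w1a"); crop("w1",120,0,340,110,3,"w1b")
E
# move to see whole
python3 -m pendant '[[0.3,-0.1,0,0,0,0,-1],[0.3,-0.1,0,0,0,0,-1],[0.2,-0.1,0,0,0,0,-1],[0,0,0,0,0,0,-1],[0,0,0,0,0,0,-1]]'
python3 - <<'E'
from h import *
go(.5,-.17,.33,0.0); snap("wrist","w2"); 
E
```

```text
slim [ 0.4657 -0.0355]
bush [ 0.5791 -0.0389]
wide [ 0.4468 -0.1933]
rnd [ 0.454  -0.2942]
star [ 0.6093 -0.2995]
slimflange [ 0.4642 -0.0359]
starhead [ 0.613  -0.3002]
rndhead [ 0.4527 -0.2949]
time_s: 1.78
ee_pos: [0.5446, -0.2147, 0.3377]
eef_rot: [-3.141, 0.001, 0.0]
force: [-0.7, 0.1, -0.4]
grip_width: 0.0938
t=1.78 at [ 0.5446 -0.2147  0.3377] rpy [-3.1412e+00  1.4000e-03  0.0000e+00] q6 1.13 grip 0.0938 F [-0.7  0.1 -0.4]
 shift [-0.371 -0.373  0.065] rows>= 1.5
 turn [-0.001  0.003  0.   ] rows>= 0.0; shift after turn [-0.371 -0.373  0.065]
```

View pics/w2.png

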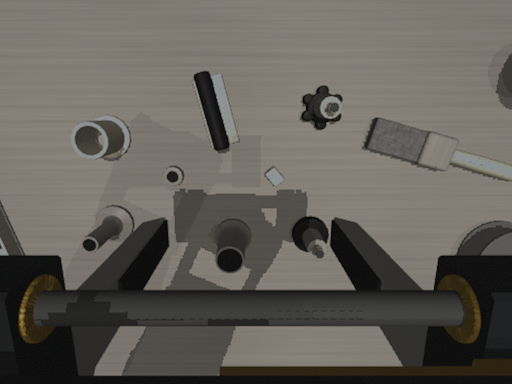

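```bash
python3 - <<'E'
from h import *
np.set_printoptions(precision=4,suppress=True)
W=load("w2")
for k,uv,z in [("slim",(90,243.5),.076),("bush",(88,141),.056),("wide",(230,259),.076),("star",(333,106),.072),("starhead",(321,108),.010),("hA",(202,74),.051),("hB",(222,147.5),.051),("rnd",(319,252),.072)]:
    print(k,plane(W,uv,z)[:2])
print(np.linalg.norm(plane(W,(202,74),.051)-plane(W,(222,147.5),.051)))
go(.52,.20,.33)
crop("w2",180,50,360,160,4,"w2a")
E
```

```text
slim [ 0.466  -0.0357]
bush [ 0.5786 -0.0371]
wide [ 0.4473 -0.1928]
star [ 0.6159 -0.3005]
starhead [ 0.6142 -0.3014]
hA [ 0.649  -0.1643]
hB [ 0.571  -0.1841]
rnd [ 0.4542 -0.2945]
0.08045920261878148
t=1.83 at [ 0.5439 -0.2151  0.3381] rpy [-3.1413  0.0011 -0.0009] q6 1.13 grip 0.0939 F [-1.1 -0.2  0.1]
 shift [-0.202 -3.459  0.069] rows>= 10.0
```

View pics/w2a.png

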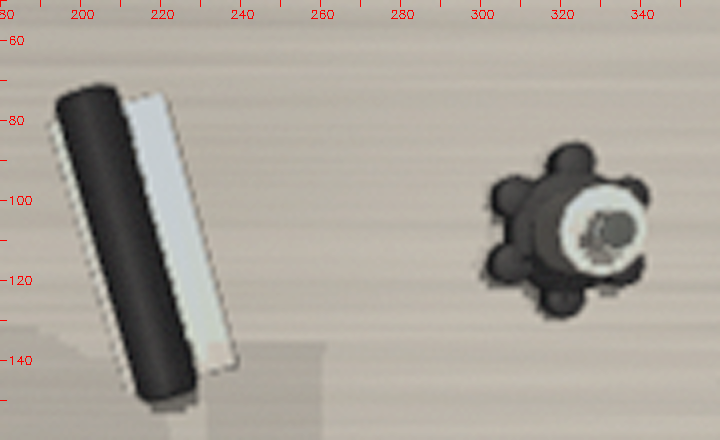

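```bash
python3 -m pendant '[[0,-0.34,0,0,0,0,-1],[0,-0.34,0,0,0,0,-1],[0,-0.34,0,0,0,0,-1],[0,-0.34,0,0,0,0,-1],[-0.05,-0.34,0,0,0,0,-1],[-0.05,-0.34,0,0,0,0,-1],[-0.05,-0.34,0,0,0,0,-1],[-0.05,-0.34,0,0,0,0,-1],[-0.15,-0.3,0,0,0,0,-1],[0,-0.3,0,0,0,0,-1]]'
python3 -m pendant '[[0,0,0,0,0,0,-1],[0,0,0,0,0,0,-1]]'
python3 - <<'E'
from h import *
go(.52,.20,.33); snap("wrist","w3"); 
E
```

```text
time_s: 2.67
ee_pos: [0.5005, 0.1845, 0.3393]
eef_rot: [3.142, -0.0, -0.001]
force: [1.1, -1.2, 0.5]
grip_width: 0.0941
time_s: 2.83
ee_pos: [0.5021, 0.1842, 0.3388]
eef_rot: [3.141, -0.0, 0.001]
force: [0.9, -1.3, -0.0]
grip_width: 0.0943
t=2.83 at [0.5021 0.1842 0.3388] rpy [ 3.1415e+00 -3.0000e-04  1.1000e-03] q6 1.85 grip 0.0943 F [ 0.9 -1.3 -0. ]
 shift [ 0.149 -0.132  0.074] rows>= 0.6
```

View pics/w3.png

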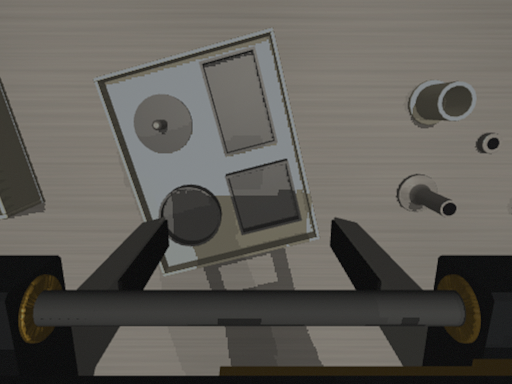

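```bash
python3 - <<'E'
from h import *
crop("w3",85,20,330,280,3,"w3a",1.2)
E
```

```text
(no output)
```

View pics/w3a.png

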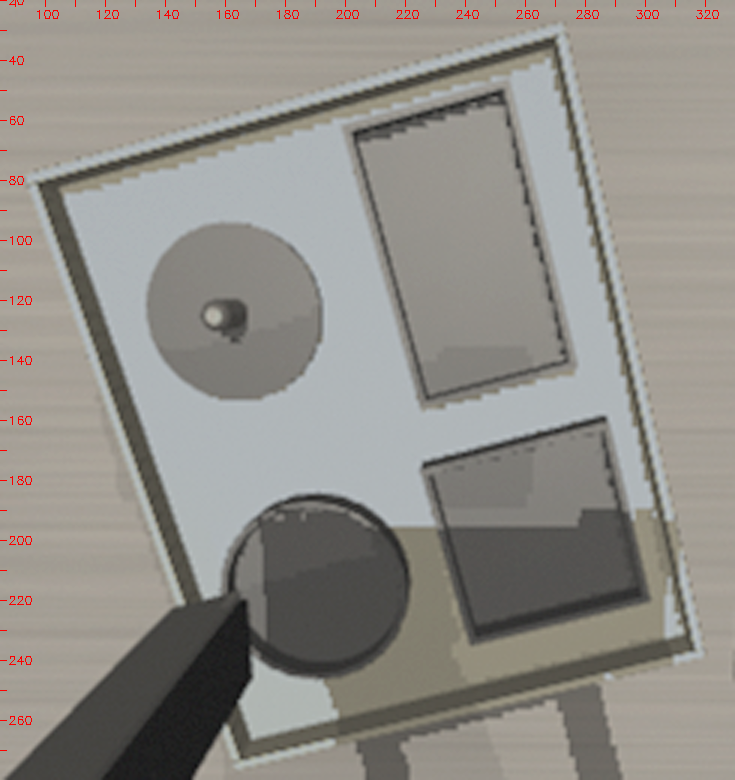

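```bash
python3 - <<'E'
from h import *
np.set_printoptions(precision=4,suppress=True)
W=load("w3");f=lambda u,z:plane(W,u,z)[:2]
C=[f(u,.026) for u in [(96,79.3),(272.7,29),(318.3,238.3),(164,274.3)]]
for i in range(4): print(C[i],np.linalg.norm(C[i]-C[(i+1)%4]))
c=np.mean(C,0); ax=(C[1]+C[0]-C[2]-C[3]); ax/=np.linalg.norm(ax); ay=np.array([-ax[1],ax[0]])
print("c",c,"yaw",np.arctan2(ax[1],ax[0]),"short yaw",np.arctan2(*(C[0]+C[3]-C[1]-C[2])[::-1])-np.pi/2)
for n,a,b in [("trough",1,-1),("pin",1,1),("square",-1,-1),("round",-1,1)]: print(n,c+.06*a*ax+.049*b*ay)
print("meas trough",f((239.8,101.6),.022),"pin",f((163.3,124),.008),"pintop",f((157,125.5),.037),"sq",f((264,197),.022),"rd",f((191,215),.022))
print("slim",f((449,209),.076),"bush",f((457,101.5),.056))
E
```

```text
[0.6037 0.3595] 0.2080319731330531
[0.6569 0.1584] 0.2548082379051765
[0.4101 0.0952] 0.20768771851781673
[0.3589 0.2965] 0.25283785532002545
c [0.5074 0.2274] yaw 0.25144895922987903 short yaw 0.25373252609856856
trough [0.5777 0.1949]
pin [0.5533 0.2898]
square [0.4615 0.165 ]
round [0.4371 0.2599]
meas trough [0.5795 0.1953] pin [0.553  0.2902] pintop [0.5525 0.2901] sq [0.4638 0.1654] rd [0.4399 0.2582]
slim [ 0.4648 -0.0352] bush [ 0.5792 -0.0387]
```

Tray centre, cell centres and pieces agree between the wrist views to about 2–3 mm. The handle and the tray are both at yaw ≈0.25, so one tool yaw serves for all. I'll start with the slim nozzle.

```bash
python3 - <<'E'
from h import *
go(.4655,-.0356,.25,.252)
E
```

```text
t=2.88 at [0.5025 0.1832 0.3388] rpy [ 3.1413e+00 -2.0000e-04 -4.0000e-04] q6 1.85 grip 0.0942 F [ 0.1 -0.4  0.3]
 shift [-0.307  1.823  0.74 ] rows>= 5.7
 turn [ 0.001 -0.    -0.482] rows>= 2.0; shift after turn [-0.753  1.689  0.74 ]
```

```bash
python3 -m pendant '[[0,0,0,0,0,-0.16,-1],[0,0,0,0,0,-0.16,-1],[0,0,0,0,0,-0.162,-1],[-0.12,0.28,0.12,0,0,0,-0.6],[-0.12,0.28,0.12,0,0,0,-0.6],[-0.12,0.28,0.12,0,0,0,-0.6],[-0.12,0.28,0.12,0,0,0,-0.6],[-0.12,0.28,0.12,0,0,0,-0.6],[-0.15,0.29,0.14,0,0,0,-0.6],[0,0,0,0,0,0,-0.6]]' 20
python3 -m pendant '[[0,0,0,0,0,0,-0.6]]'
python3 - <<'E'
from h import *
go(.4655,-.0356,.126,.252); snap("wrist","w4")
E
```

```text
time_s: 3.72
ee_pos: [0.4637, -0.04, 0.2477]
eef_rot: [-3.141, 0.004, 0.245]
force: [0.3, 1.2, -0.7]
grip_width: 0.0754
time_s: 3.8
ee_pos: [0.4653, -0.0368, 0.2499]
eef_rot: [-3.141, 0.001, 0.246]
force: [0.7, 0.5, 0.8]
grip_width: 0.0749
t=3.80 at [ 0.4653 -0.0368  0.2499] rpy [-3.1414e+00  1.0000e-03  2.4650e-01] q6 1.17 grip 0.0749 F [0.7 0.5 0.8]
 shift [ 0.005 -0.009  1.032] rows>= 3.0
 turn [-0.     0.002 -0.011] rows>= 0.0; shift after turn [ 0.004 -0.009  1.032]
```

View pics/w4.png

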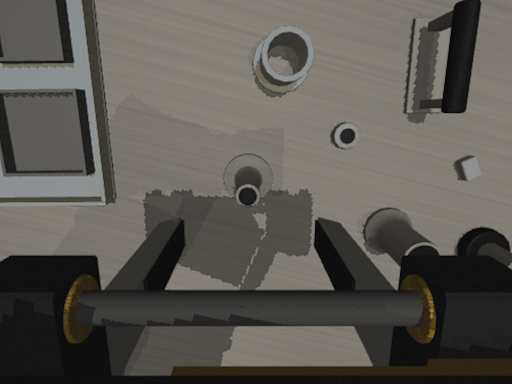

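The nozzle mouth at (248,196) lies centred between the fingers (185–315). I'll descend and grip.

```bash
python3 -m pendant '[[0,-0.01,0.28,0,0,0,-0.6],[0,0,0.28,0,0,0,-0.6],[0,0,0.28,0,0,0,-0.6],[0,0,0.19,0,0,0,-0.6],[0,0,0,0,0,0,0],[0,0,0,0,0,0,1],[0,0,0,0,0,0,1],[0,0,0,0,0,0,1],[0,0,0,0,0,0,1],[0,0,0,0,0,0,1]]' 25
python3 -m pendant '[[0,0,0,0,0,0,1],[0,0,0,0,0,0,1],[0,0,-0.2,0,0,0,1],[0,0,-0.3,0,0,0,1],[0,0,-0.3,0,0,0,1],[0,0,0,0,0,0,1]]'
python3 - <<'E'
from h import *
go(.4385,.259,.225,.252); snap("wrist","w5")
E
```

```text
time_s: 4.68
ee_pos: [0.4664, -0.0325, 0.1277]
eef_rot: [3.141, -0.002, 0.252]
force: [0.3, -0.4, 0.6]
grip_width: 0.0386
time_s: 5.18
ee_pos: [0.4677, -0.0327, 0.2287]
eef_rot: [3.138, -0.008, 0.252]
force: [0.4, -0.8, 1.1]
grip_width: 0.0186
t=5.18 at [ 0.4677 -0.0327  0.2287] rpy [ 3.1381 -0.0083  0.2524] q6 1.17 grip 0.0186 F [ 0.4 -0.8  1.1]
 shift [ 0.371 -2.415  0.025] rows>= 7.0
 turn [ 0.007 -0.016  0.001] rows>= 0.1; shift after turn [ 0.371 -2.415  0.03 ]
```

View pics/w5.png

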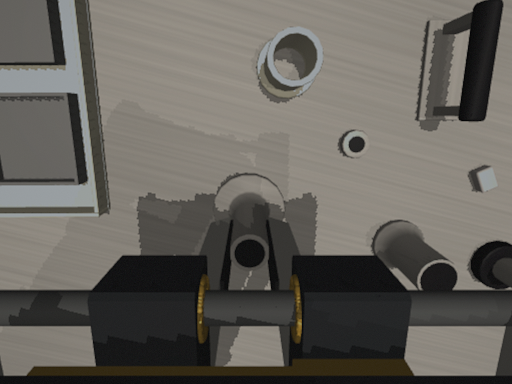

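The nozzle is between the fingers and its mouth has grown and moved to (250,252), so it is lifted. Carrying it to the round dish.

```bash
python3 -m pendant '[[0.046,-0.3,0,0,0,0,1],[0.046,-0.3,0,0,0,0,1],[0.046,-0.3,0,0,0,0,1],[0.046,-0.3,0,0,0,0,1],[0.046,-0.3,0,0,0,0,1],[0.046,-0.3,0,0,0,0,1],[0.046,-0.3,0,0,0,0,1],[0.046,-0.3,0,0,0,0,1],[0,0,0,0,0,0,1],[0,0,0,0,0,0,1]]'
python3 - <<'E'
from h import *
go(.4385,.259,.135,.252); snap("wrist","w6"); snap("scene","s6")
crop("s6",290,130,450,290,4,"s6a")
E
```

```text
time_s: 6.07
ee_pos: [0.436, 0.2585, 0.2211]
eef_rot: [3.141, 0.002, 0.255]
force: [-0.2, 0.4, -1.6]
grip_width: 0.0186
t=6.07 at [0.436  0.2585 0.2211] rpy [3.1411e+00 2.3000e-03 2.5530e-01] q6 1.78 grip 0.0186 F [-0.2  0.4 -1.6]
 shift [0.023 0.001 0.717] rows>= 2.1
 turn [0.001 0.004 0.006] rows>= 0.0; shift after turn [0.021 0.001 0.717]
```

View pics/w6.png

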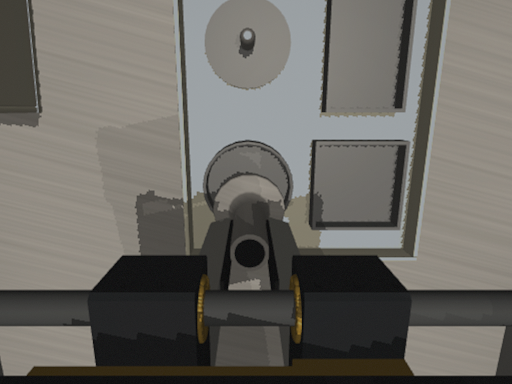

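View pics/s6a.png

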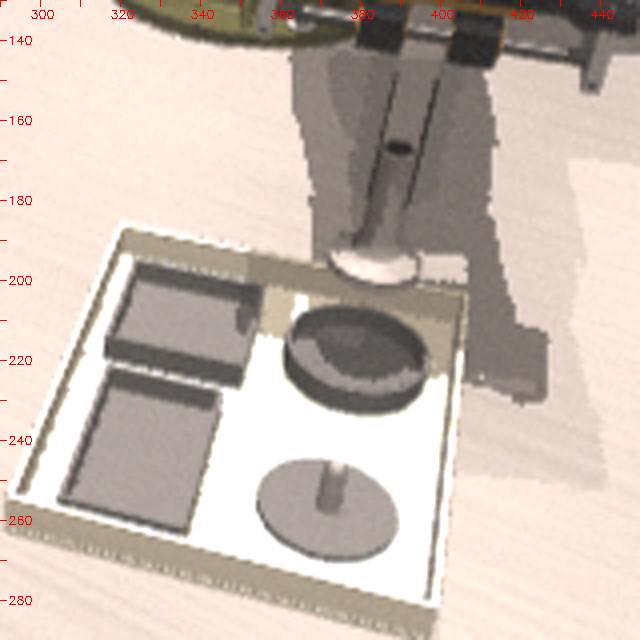

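```bash
python3 -m pendant '[[0.01,0,0.24,0,0,0,1],[0.01,0,0.24,0,0,0,1],[0,0,0.15,0,0,0,1],[0,0,0.05,0,0,0,1],[0,0,0.02,0,0,0,1],[0,0,0,0,0,0,1]]'
python3 - <<'E'
from h import *
go(.4385,.259,.1345,.252)
E
```

```text
time_s: 6.67
ee_pos: [0.4405, 0.2571, 0.1403]
eef_rot: [-3.141, -0.004, 0.25]
force: [-0.4, -1.8, 17.5]
grip_width: 0.0188
t=6.67 at [0.4405 0.2571 0.1403] rpy [-3.1411 -0.0035  0.2504] q6 1.78 grip 0.0188 F [-0.4 -1.8 17.5]
 shift [-0.013 -0.02   0.048] rows>= 0.2
 turn [-0.001 -0.007 -0.003] rows>= 0.0; shift after turn [-0.013 -0.02   0.048]
```

```bash
python3 - <<'E'
from h import *
snap("scene","s7"); snap("side","d7"); snap("wrist","w7")
crop("s7",340,130,440,250,6,"s7a"); crop("d7",130,110,260,200,6,"d7a")
E
```

```text
(no output)
```

View pics/s7a.png

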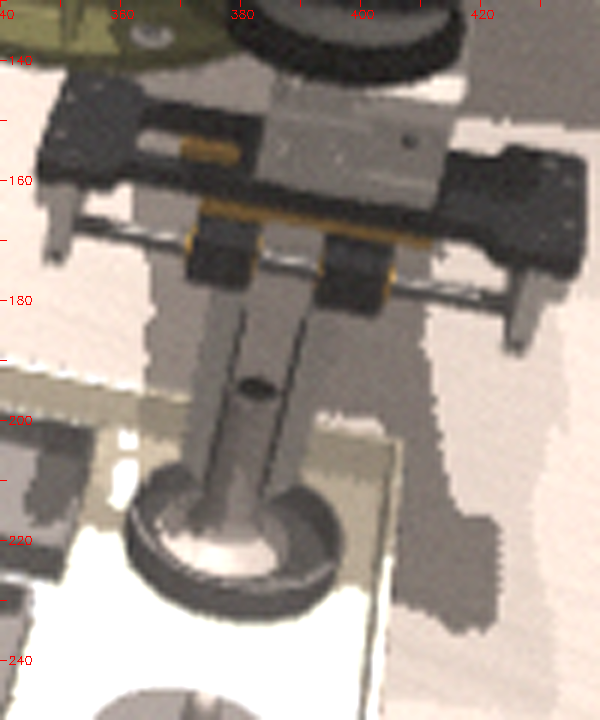

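View pics/d7a.png

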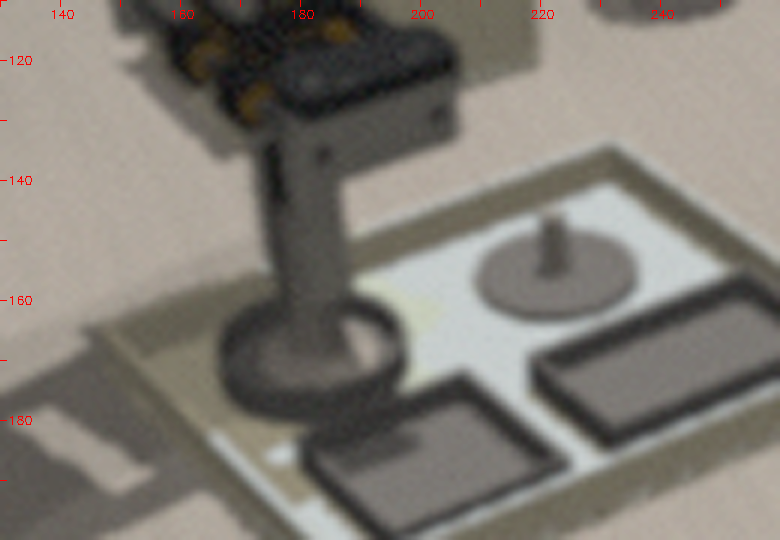

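View pics/w7.png

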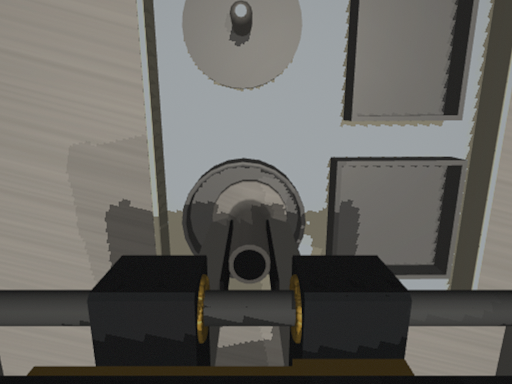

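All three views show the flange inside the round dish and the force reads contact, so I'll release.

```bash
python3 -m pendant '[[0,0,-0.02,0,0,0,0.4],[0,0,0,0,0,0,0.3],[0,0,0,0,0,0,0.2],[0,0,0,0,0,0,0.1],[0,0,0,0,0,0,0],[0,0,0,0,0,0,0],[0,0,-0.1,0,0,0,0],[0,0,-0.3,0,0,0,0],[0,0,-0.3,0,0,0,0],[0,0,-0.3,0,0,0,0]]'
python3 - <<'E'
from h import *
go(.579,-.038,.24,.252); snap("wrist","w8")
E
```

```text
time_s: 7.65
ee_pos: [0.4388, 0.2579, 0.2623]
eef_rot: [3.141, 0.001, 0.252]
force: [0.7, 0.3, 0.5]
grip_width: 0.0472
t=7.65 at [0.4388 0.2579 0.2623] rpy [3.1414e+00 1.1000e-03 2.5240e-01] q6 1.78 grip 0.0472 F [0.7 0.3 0.5]
 shift [0.516 2.679 0.186] rows>= 7.9
 turn [0.    0.002 0.001] rows>= 0.0; shift after turn [0.517 2.679 0.186]
```

View pics/w8.png

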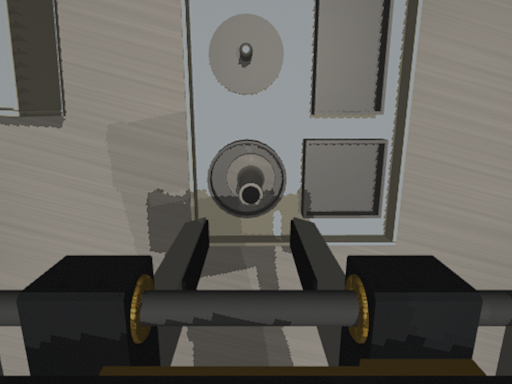

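The slim nozzle stands centred in the round dish (flange around (248,178), mouth (250,195)). The bush is next.

```bash
python3 -m pendant '[[0.057,0.298,0,0,0,0,-0.5],[0.057,0.298,0,0,0,0,-0.75],[0.057,0.298,0,0,0,0,-0.75],[0.057,0.298,0,0,0,0,-0.75],[0.057,0.298,0,0,0,0,-0.75],[0.057,0.298,0,0,0,0,-0.75],[0.057,0.298,0.05,0,0,0,-0.75],[0.057,0.298,0.05,0,0,0,-0.75],[0.057,0.298,0.05,0,0,0,-0.75],[0,0,0,0,0,0,-0.75]]'
python3 -m pendant '[[0,0,0,0,0,0,-0.75]]'
python3 - <<'E'
from h import *
go(.579,-.038,.116,.252); c=snap("wrist","w9")
E
```

```text
time_s: 8.53
ee_pos: [0.5802, -0.0431, 0.2411]
eef_rot: [3.141, 0.002, 0.248]
force: [0.2, 0.2, -0.1]
grip_width: 0.0821
time_s: 8.62
ee_pos: [0.5792, -0.0397, 0.2419]
eef_rot: [-3.141, 0.001, 0.25]
force: [-0.9, -0.1, 0.6]
grip_width: 0.0824
t=8.62 at [ 0.5792 -0.0397  0.2419] rpy [-3.141e+00  1.500e-03  2.498e-01] q6 1.19 grip 0.0824 F [-0.9 -0.1  0.6]
 shift [ 0.003 -0.013  1.049] rows>= 3.0
 turn [-0.001  0.003 -0.004] rows>= 0.0; shift after turn [ 0.002 -0.014  1.049]
```

View pics/w9.png

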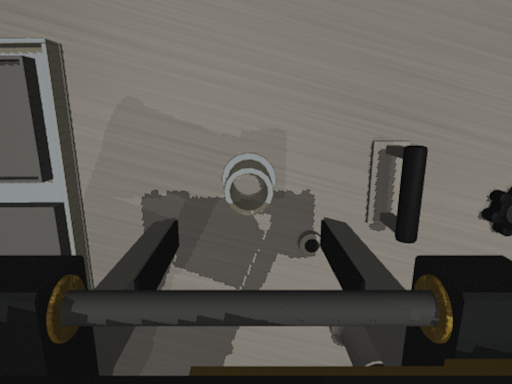

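```bash
python3 - <<'E'
from h import *
W=load("w9")
print(plane(W,(311,243),.008), plane(W,(249,190),.056),plane(W,(411,150),.051),plane(W,(408,236),.051))
E
```

```text
[ 0.53111389 -0.11733364  0.008     ] [ 0.58115955 -0.03856616  0.056     ] [ 0.64651979 -0.16076263  0.051     ] [ 0.5742886  -0.18580261  0.051     ]
```

```bash
python3 -m pendant '[[0.01,-0.01,0.28,0,0,0,-0.75],[0,0,0.28,0,0,0,-0.75],[0,0,0.28,0,0,0,-0.75],[0,0,0.2,0,0,0,-0.75],[0,0,0,0,0,0,1],[0,0,0,0,0,0,1],[0,0,0,0,0,0,1],[0,0,0,0,0,0,1],[0,0,0,0,0,0,1],[0,0,0,0,0,0,1]]' 25
python3 -m pendant '[[0,0,0,0,0,0,1],[0,0,-0.2,0,0,0,1],[0,0,-0.3,0,0,0,1],[0,0,-0.3,0,0,0,1],[0,0,-0.2,0,0,0,1],[0,0,0,0,0,0,1]]'
python3 - <<'E'
from h import *
go(.553,.290,.235,.252); snap("wrist","w10")
E
```

```text
time_s: 9.5
ee_pos: [0.5803, -0.0368, 0.1195]
eef_rot: [3.141, -0.002, 0.252]
force: [0.4, 0.3, 0.0]
grip_width: 0.0458
time_s: 10.0
ee_pos: [0.5812, -0.0369, 0.2441]
eef_rot: [3.139, -0.008, 0.252]
force: [0.2, -0.6, -0.9]
grip_width: 0.0413
t=10.00 at [ 0.5812 -0.0369  0.2441] rpy [ 3.1386 -0.0079  0.2523] q6 1.19 grip 0.0413 F [ 0.2 -0.6 -0.9]
 shift [ 0.452 -2.697  0.071] rows>= 7.9
 turn [ 0.006 -0.015  0.   ] rows>= 0.1; shift after turn [ 0.452 -2.697  0.075]
```

View pics/w10.png

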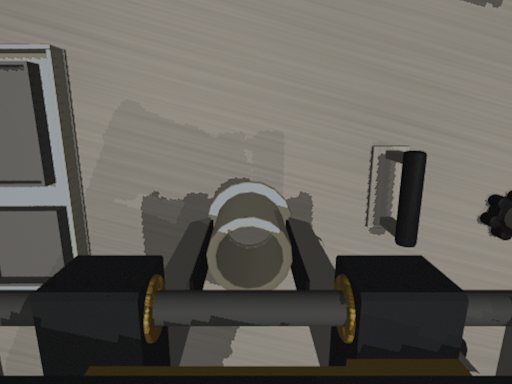

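The bush is held (opening 41 mm against a 42 mm neck) and lifted. Carrying it to the pin.

```bash
python3 -m pendant '[[0.05,-0.3,0,0,0,0,1],[0.05,-0.3,0,0,0,0,1],[0.05,-0.3,0,0,0,0,1],[0.05,-0.3,0,0,0,0,1],[0.05,-0.3,0,0,0,0,1],[0.05,-0.3,0,0,0,0,1],[0.05,-0.3,0,0,0,0,1],[0.05,-0.3,0,0,0,0,1],[0.05,-0.3,0,0,0,0,1],[0,0,0,0,0,0,1]]'
python3 -m pendant '[[0,0,0,0,0,0,1]]'
python3 - <<'E'
from h import *
go(.553,.290,.165,.252); snap("wrist","w11"); snap("scene","s11"); crop("s11",290,130,450,290,4,"s11a")
E
```

```text
time_s: 10.88
ee_pos: [0.5497, 0.2955, 0.2365]
eef_rot: [-3.141, 0.002, 0.257]
force: [0.4, 0.2, -0.8]
grip_width: 0.0414
time_s: 10.97
ee_pos: [0.5505, 0.2918, 0.2365]
eef_rot: [3.141, 0.002, 0.255]
force: [-0.9, -0.7, -1.2]
grip_width: 0.0414
t=10.97 at [0.5505 0.2918 0.2365] rpy [3.1411e+00 2.3000e-03 2.5500e-01] q6 1.74 grip 0.0414 F [-0.9 -0.7 -1.2]
 shift [0.017 0.019 0.596] rows>= 1.7
 turn [0.001 0.004 0.006] rows>= 0.0; shift after turn [0.016 0.02  0.596]
```

View pics/w11.png

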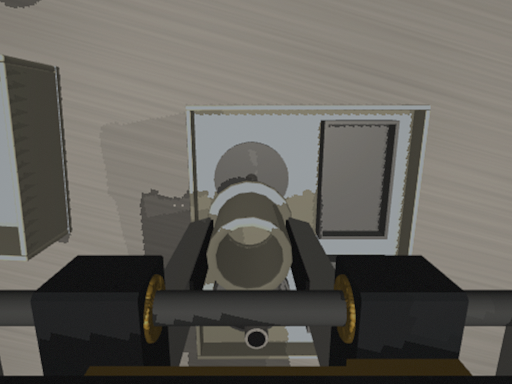

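View pics/s11a.png

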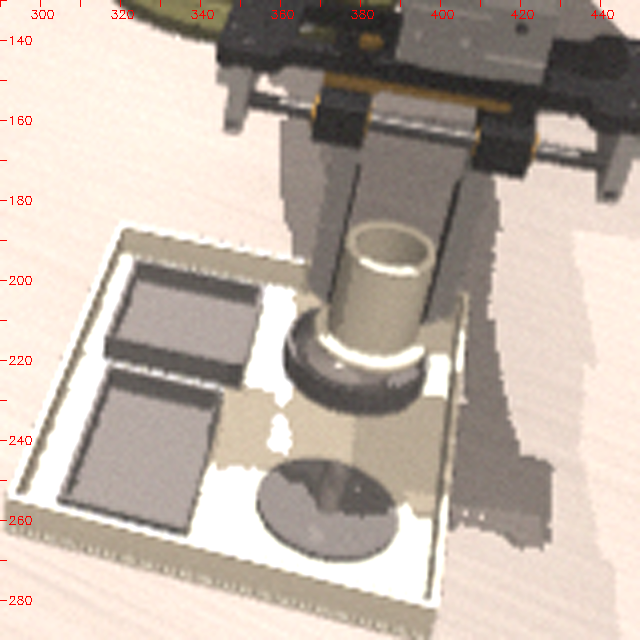

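```bash
python3 -m pendant '[[0.015,0.015,0.2,0,0,0,1],[0,0,0.2,0,0,0,1],[0,0,0.2,0,0,0,1],[0,0,0.15,0,0,0,1],[0,0,0.08,0,0,0,1],[0,0,0,0,0,0,1]]'
python3 -m pendant '[[0,0,0.04,0,0,0,1],[0,0,0.03,0,0,0,1],[0,0,0.02,0,0,0,1],[0,0,0,0,0,0,1]]'
python3 - <<'E'
from h import *
go(.553,.290,.125,.252); snap("side","d12"); crop("d12",130,90,290,200,5,"d12a"); snap("scene","s12"); crop("s12",290,130,450,290,4,"s12a")
E
```

```text
time_s: 11.57
ee_pos: [0.5532, 0.2877, 0.1364]
eef_rot: [3.141, 0.004, 0.251]
force: [-0.6, 0.4, -0.6]
grip_width: 0.041
time_s: 11.9
ee_pos: [0.5536, 0.2891, 0.128]
eef_rot: [-3.142, -0.0, 0.252]
force: [0.0, -0.4, -1.0]
grip_width: 0.0416
t=11.90 at [0.5536 0.2891 0.128 ] rpy [-3.1415e+00 -3.0000e-04  2.5220e-01] q6 1.74 grip 0.0416 F [ 0.  -0.4 -1. ]
 shift [-0.003 -0.009  0.025] rows>= 0.1
 turn [-0.    -0.001  0.   ] rows>= 0.0; shift after turn [-0.003 -0.009  0.025]
```

View pics/d12a.png

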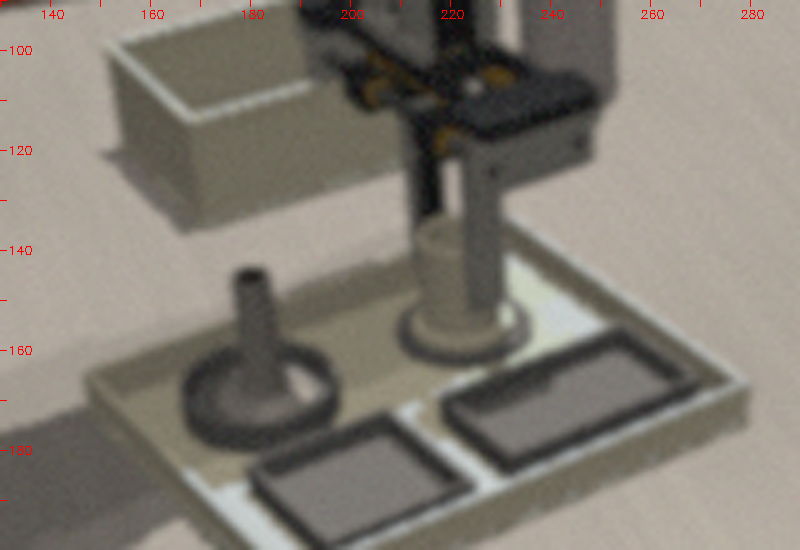

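View pics/s12a.png

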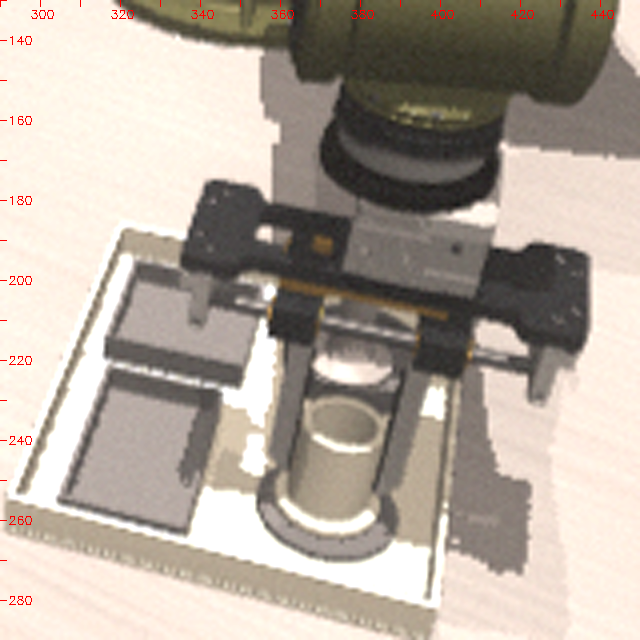

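The bush is over the pin and centred on its disc with no contact yet. I'll go down the last few millimetres, then release.

```bash
python3 -m pendant '[[0,0,0.02,0,0,0,1],[0,0,0.015,0,0,0,1],[0,0,0,0,0,0,1],[0,0,0,0,0,0,1]]'
```

```text
time_s: 12.33
ee_pos: [0.5541, 0.2894, 0.1268]
eef_rot: [-3.141, -0.003, 0.252]
force: [-10.2, -4.7, 25.6]
grip_width: 0.0412
```

```bash
python3 -m pendant '[[0,0,-0.03,0,0,0,0],[0,0,0,0,0,0,-0.1],[0,0,0,0,0,0,-0.3],[0,0,0,0,0,0,-0.3],[0,0,0,0,0,0,-0.3],[0,0,-0.1,0,0,0,-0.3],[0,0,-0.3,0,0,0,-0.3],[0,0,-0.3,0,0,0,-0.3],[0,0,-0.3,0,0,0,-0.3],[0,0,0,0,0,0,-0.3]]'
python3 - <<'E'
from h import *
go(.610,-.174,.25,.252); snap("wrist","w13")
E
```

```text
time_s: 13.17
ee_pos: [0.555, 0.2898, 0.2558]
eef_rot: [-3.14, -0.011, 0.252]
force: [1.0, 1.0, 0.2]
grip_width: 0.0611
t=13.17 at [0.555  0.2898 0.2558] rpy [-3.1396 -0.0111  0.2524] q6 1.74 grip 0.0611 F [1.  1.  0.2]
 shift [-0.521  3.857  0.035] rows>= 11.2
 turn [-0.004 -0.021  0.001] rows>= 0.1; shift after turn [-0.52   3.857  0.049]
```

View pics/w13.png

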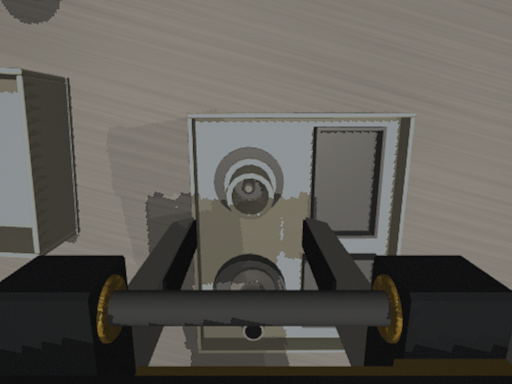

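The bush stands on its disc with the pin visible in its bore at (249,188). Next is the handle.

```bash
python3 -m pendant '[[-0.04,0.297,0,0,0,0,-0.3],[-0.04,0.297,0,0,0,0,-0.3],[-0.04,0.297,0,0,0,0,-0.3],[-0.04,0.297,0,0,0,0,-0.3],[-0.04,0.297,0,0,0,0,-0.3],[-0.04,0.297,0,0,0,0,-0.3],[-0.04,0.297,0,0,0,0,-0.3],[-0.04,0.297,0,0,0,0,-0.3],[-0.04,0.297,0,0,0,0,-0.3],[-0.04,0.297,0,0,0,0,-0.3]]'
python3 -m pendant '[[-0.04,0.297,0,0,0,0,-0.3],[-0.04,0.297,0,0,0,0,-0.3],[-0.04,0.297,0,0,0,0,-0.3],[0,0,0,0,0,0,-0.3],[0,0,0,0,0,0,-0.3]]'
python3 - <<'E'
from h import *
go(.610,-.174,.128,.252); snap("wrist","w14"); crop("w14",180,100,330,270,5,"w14a")
E
```

```text
time_s: 14.05
ee_pos: [0.5957, -0.0697, 0.2466]
eef_rot: [-3.141, 0.001, 0.252]
force: [1.7, -0.5, -0.6]
grip_width: 0.0612
time_s: 14.47
ee_pos: [0.6084, -0.1766, 0.2461]
eef_rot: [-3.141, 0.001, 0.25]
force: [0.6, 1.1, -0.1]
grip_width: 0.0614
t=14.47 at [ 0.6084 -0.1766  0.2461] rpy [-3.1405e+00  1.5000e-03  2.4970e-01] q6 0.98 grip 0.0614 F [ 0.6  1.1 -0.1]
 shift [ 0.02  -0.017  0.984] rows>= 2.8
 turn [-0.002  0.003 -0.004] rows>= 0.0; shift after turn [ 0.019 -0.018  0.984]
```

View pics/w14.png

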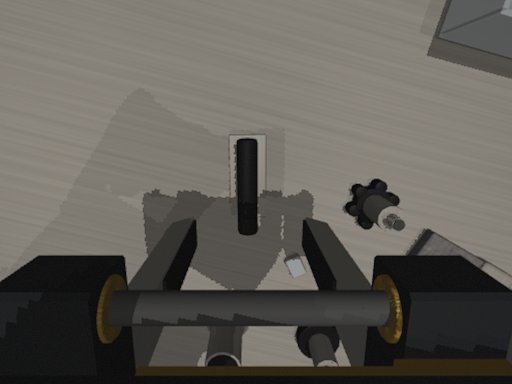

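```bash
python3 -m pendant '[[0.02,-0.01,0.28,0,0,0,-0.3],[0,0,0.28,0,0,0,-0.3],[0,0,0.28,0,0,0,-0.3],[0,0,0.14,0,0,0,-0.3],[0,0,0,0,0,0,1],[0,0,0,0,0,0,1],[0,0,0,0,0,0,1],[0,0,0,0,0,0,1],[0,0,0,0,0,0,1],[0,0,0,0,0,0,1]]' 35
python3 -m pendant '[[0,0,0,0,0,0,1],[0,0,-0.2,0,0,0,1],[0,0,-0.3,0,0,0,1],[0,0,-0.3,0,0,0,1],[0,0,-0.2,0,0,0,1],[0,0,0,0,0,0,1],[0,0,0,0,0,0,1]]'
python3 - <<'E'
from h import *
go(.5785,.195,.235,.252); snap("wrist","w15"); snap("side","d15"); crop("d15",230,100,400,260,4,"d15a")
E
```

```text
time_s: 15.35
ee_pos: [0.6111, -0.1733, 0.1307]
eef_rot: [3.141, -0.001, 0.252]
force: [-0.5, -0.4, 0.1]
grip_width: 0.0248
time_s: 15.93
ee_pos: [0.611, -0.1734, 0.2507]
eef_rot: [3.14, -0.002, 0.252]
force: [-0.4, 0.3, -2.5]
grip_width: 0.0172
t=15.93 at [ 0.611  -0.1734  0.2507] rpy [ 3.1403e+00 -1.9000e-03  2.5230e-01] q6 0.98 grip 0.0172 F [-0.4  0.3 -2.5]
 shift [ 0.504 -3.041  0.128] rows>= 8.9
 turn [ 0.002 -0.004  0.001] rows>= 0.0; shift after turn [ 0.504 -3.04   0.131]
```

View pics/w15.png

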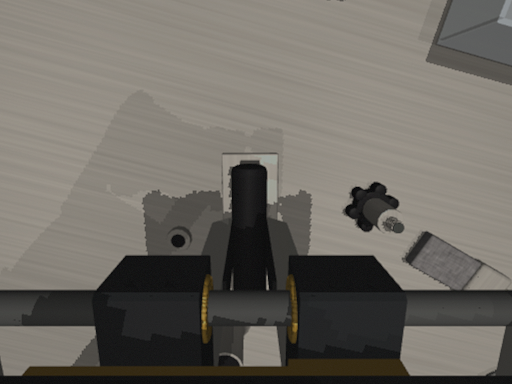

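View pics/d15a.png

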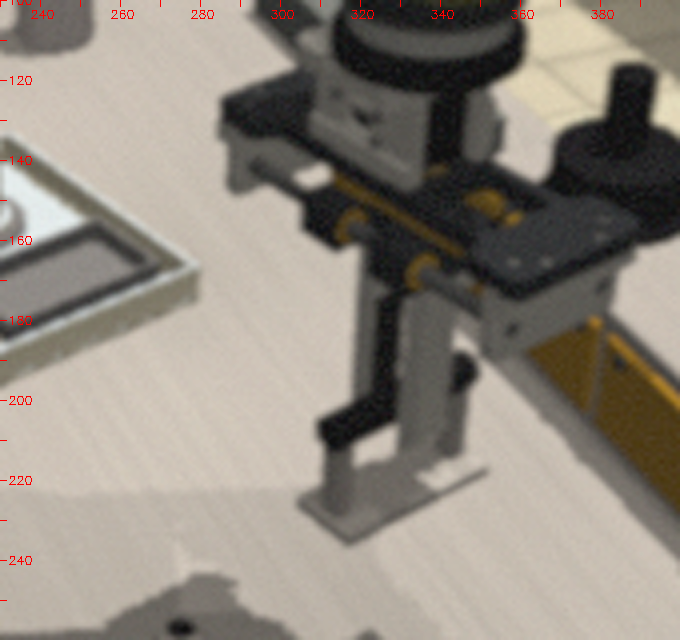

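The handle is held level and lifted. Carrying it to the trough.

```bash
python3 -m pendant '[[0.05,-0.304,0,0,0,0,1],[0.05,-0.304,0,0,0,0,1],[0.05,-0.304,0,0,0,0,1],[0.05,-0.304,0,0,0,0,1],[0.05,-0.304,0,0,0,0,1],[0.05,-0.304,0,0,0,0,1],[0.05,-0.304,0,0,0,0,1],[0.05,-0.304,0,0,0,0,1],[0.05,-0.304,0,0,0,0,1],[0.05,-0.304,0,0,0,0,1]]'
python3 -m pendant '[[0,0,0,0,0,0,1],[0,0,0,0,0,0,1]]'
python3 - <<'E'
from h import *
go(.5785,.195,.136,.252); snap("wrist","w16")
E
```

```text
time_s: 16.87
ee_pos: [0.577, 0.1966, 0.2478]
eef_rot: [3.142, 0.003, 0.252]
force: [0.3, 0.2, -1.2]
grip_width: 0.0169
time_s: 17.03
ee_pos: [0.5771, 0.1964, 0.2477]
eef_rot: [3.141, 0.003, 0.255]
force: [0.4, 0.1, -1.1]
grip_width: 0.017
t=17.03 at [0.5771 0.1964 0.2477] rpy [3.1415e+00 2.9000e-03 2.5510e-01] q6 1.58 grip 0.0170 F [ 0.4  0.1 -1.1]
 shift [0.011 0.014 0.931] rows>= 2.7
 turn [0.    0.006 0.006] rows>= 0.0; shift after turn [0.008 0.014 0.931]
```

View pics/w16.png

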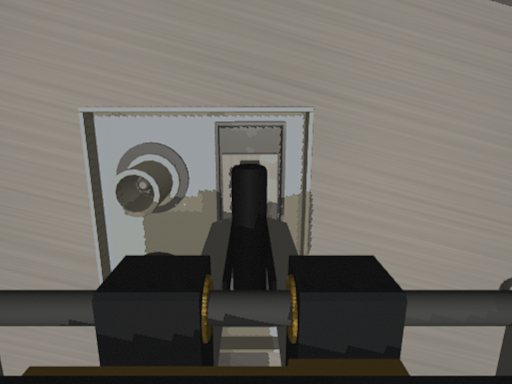

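```bash
python3 -m pendant '[[0.01,0.012,0.25,0,0,0,1],[0,0,0.25,0,0,0,1],[0,0,0.2,0,0,0,1],[0,0,0.12,0,0,0,1],[0,0,0.06,0,0,0,1],[0,0,0,0,0,0,1],[0,0,0.03,0,0,0,1],[0,0,0,0,0,0,1]]'
python3 - <<'E'
from h import *
go(.5785,.195,.136,.252); snap("side","d17"); crop("d17",130,90,290,200,5,"d17a"); snap("scene","s17"); crop("s17",280,150,430,290,5,"s17a")
E
```

```text
time_s: 17.75
ee_pos: [0.5797, 0.1934, 0.141]
eef_rot: [3.142, -0.001, 0.252]
force: [0.1, -0.1, -1.3]
grip_width: 0.0171
t=17.75 at [0.5797 0.1934 0.141 ] rpy [ 3.1416e+00 -1.0000e-03  2.5170e-01] q6 1.58 grip 0.0171 F [ 0.1 -0.1 -1.3]
 shift [-0.007 -0.015  0.041] rows>= 0.1
 turn [ 0.    -0.002 -0.001] rows>= 0.0; shift after turn [-0.007 -0.015  0.041]
```

View pics/d17a.png

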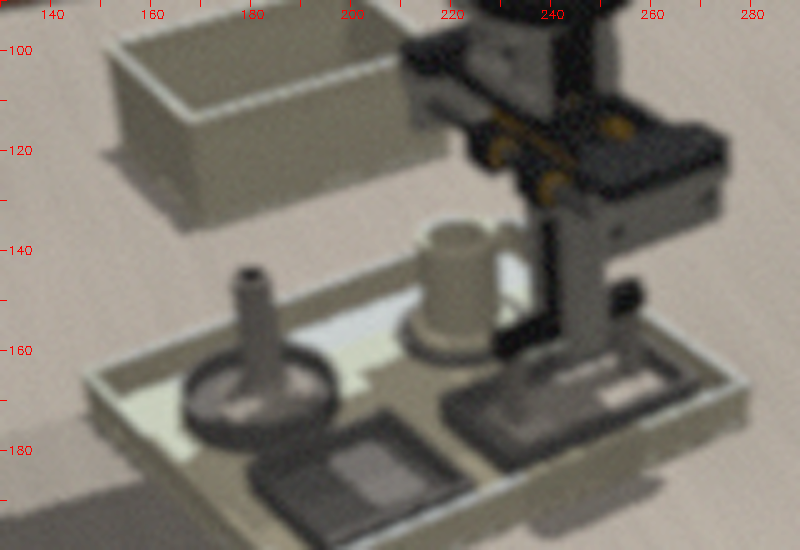

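View pics/s17a.png

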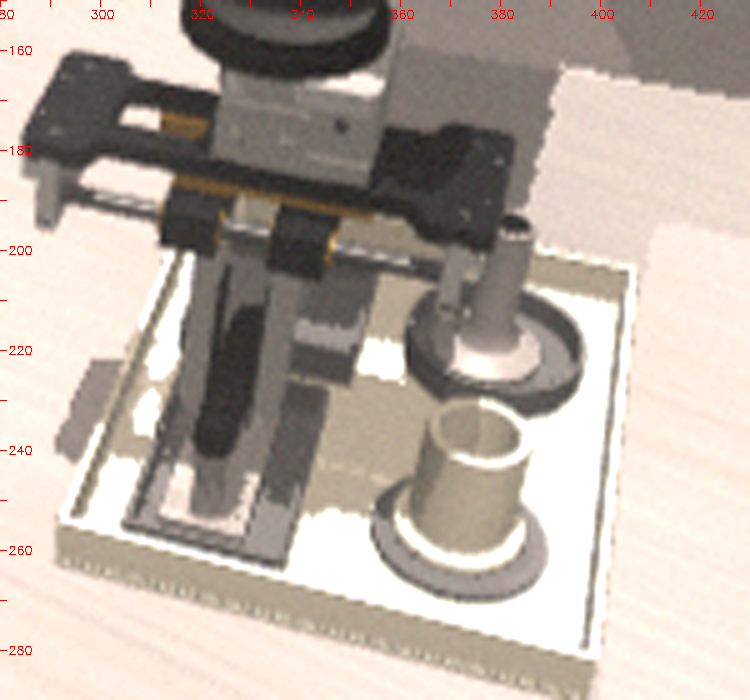

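The foot is within the trough but not yet on the bottom. I'll lower it to contact.

```bash
python3 -m pendant '[[0,0,0.02,0,0,0,1],[0,0,0.02,0,0,0,1],[0,0,0.01,0,0,0,1],[0,0,0,0,0,0,1]]'
```

```text
time_s: 18.18
ee_pos: [0.5798, 0.1936, 0.1369]
eef_rot: [3.141, -0.002, 0.253]
force: [-8.6, -6.8, 20.7]
grip_width: 0.0176
```

```bash
python3 -m pendant '[[0,0,-0.025,0,0,0,0.4],[0,0,0,0,0,0,0.2],[0,0,0,0,0,0,0],[0,0,0,0,0,0,0],[0,0,0,0,0,0,0],[0,0,-0.1,0,0,0,0],[0,0,-0.3,0,0,0,0],[0,0,-0.3,0,0,0,0],[0,0,-0.3,0,0,0,0],[0,0,0,0,0,0,-0.2]]'
python3 - <<'E'
from h import *
go(.614,-.301,.265,.252); snap("wrist","w18")
E
```

```text
time_s: 19.02
ee_pos: [0.5808, 0.1943, 0.2659]
eef_rot: [-3.141, -0.011, 0.252]
force: [0.9, -0.4, 0.7]
grip_width: 0.0507
t=19.02 at [0.5808 0.1943 0.2659] rpy [-3.1414 -0.0112  0.2524] q6 1.58 grip 0.0507 F [ 0.9 -0.4  0.7]
 shift [-7.630e-01  4.066e+00 -1.000e-03] rows>= 11.9
 turn [-0.    -0.021  0.001] rows>= 0.1; shift after turn [-0.761  4.066  0.008]
```

View pics/w18.png

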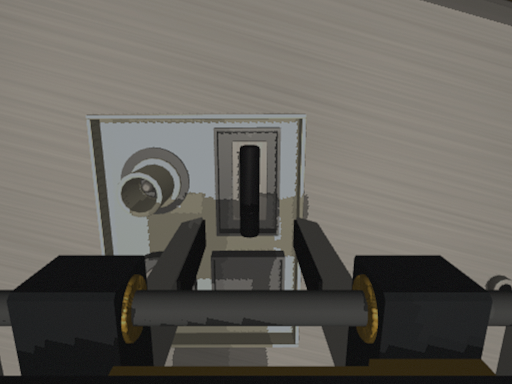

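The handle rests lengthwise inside the trough. The star knob is last.

```bash
python3 -m pendant '[[-0.055,0.29,0,0,0,0,-0.2],[-0.055,0.29,0,0,0,0,-0.2],[-0.055,0.29,0,0,0,0,-0.2],[-0.055,0.29,0,0,0,0,-0.2],[-0.055,0.29,0,0,0,0,-0.2],[-0.055,0.29,0,0,0,0,-0.2],[-0.055,0.29,0,0,0,0,-0.2],[-0.055,0.29,0,0,0,0,-0.2],[-0.055,0.29,0,0,0,0,-0.2],[-0.055,0.29,0,0,0,0,-0.2]]'
python3 -m pendant '[[-0.055,0.29,0,0,0,0,-0.2],[-0.055,0.29,0,0,0,0,-0.2],[-0.055,0.29,0,0,0,0,-0.2],[-0.055,0.29,0,0,0,0,-0.2],[0,0,0,0,0,0,-0.2],[0,0,0,0,0,0,-0.2]]'
python3 - <<'E'
from h import *
go(.614,-.301,.118,.252); W=snap("wrist","w19")
E
```

```text
time_s: 19.9
ee_pos: [0.6019, -0.1613, 0.2567]
eef_rot: [-3.141, 0.001, 0.252]
force: [0.1, -0.1, -0.1]
grip_width: 0.0567
time_s: 20.4
ee_pos: [0.6109, -0.3025, 0.256]
eef_rot: [-3.14, 0.001, 0.25]
force: [-0.4, -0.6, 0.2]
grip_width: 0.0564
t=20.40 at [ 0.6109 -0.3025  0.256 ] rpy [-3.1401e+00  1.4000e-03  2.4990e-01] q6 0.81 grip 0.0564 F [-0.4 -0.6  0.2]
 shift [ 0.03  -0.004  1.15 ] rows>= 3.3
 turn [-0.003  0.003 -0.004] rows>= 0.0; shift after turn [ 0.028 -0.006  1.15 ]
```

View pics/w19.png

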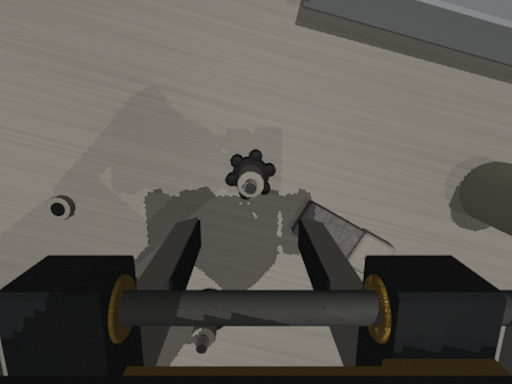

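```bash
python3 - <<'E'
from h import *
W=load("w19"); o=np.array([.614,-.301,0]);R=Rn.from_euler("xyz",[np.pi,0,.252])
for u,z in [((312,203),.012),((295,228),.012),((350,262),.012),((250,187),.072),((251,174),.012)]:
    p=plane(W,u,z); print(p, R.inv().apply(p-o))
E
```

```text
[ 0.60181689 -0.37108423  0.012     ] [-0.02927321  0.06483292 -0.012     ]
[ 0.57118368 -0.36175982  0.012     ] [-0.05661392  0.04816489 -0.012     ]
[ 0.54856531 -0.43022519  0.012     ] [-0.09558915  0.10882813 -0.012     ]
[ 0.61598041 -0.30132849  0.072     ] [ 0.00183595  0.00081191 -0.072     ]
[ 0.61567135 -0.30248767  0.012     ] [ 0.00124762  0.00185742 -0.012     ]
```

```bash
python3 -m pendant '[[0.04,0,0.28,0,0,0,-0.1],[0,0,0.28,0,0,0,-0.1],[0,0,0.28,0,0,0,-0.1],[0,0,0.2,0,0,0,-0.1],[0,0,0.09,0,0,0,-0.1],[0,0,0,0,0,0,1],[0,0,0,0,0,0,1],[0,0,0,0,0,0,1],[0,0,0,0,0,0,1],[0,0,0,0,0,0,1]]' 35
python3 -m pendant '[[0,0,0,0,0,0,1],[0,0,-0.2,0,0,0,1],[0,0,-0.3,0,0,0,1],[0,0,-0.3,0,0,0,1],[0,0,-0.3,0,0,0,1],[0,0,0,0,0,0,1],[0,0,0,0,0,0,1]]'
python3 - <<'E'
from h import *
go(.4625,.165,.25,.252); snap("wrist","w20"); snap("side","d20"); crop("d20",290,140,440,290,5,"d20a")
E
```

```text
time_s: 21.28
ee_pos: [0.6167, -0.3001, 0.1237]
eef_rot: [3.14, -0.002, 0.252]
force: [0.9, 1.2, 4.8]
grip_width: 0.0234
time_s: 21.87
ee_pos: [0.6165, -0.3, 0.2565]
eef_rot: [3.139, -0.003, 0.252]
force: [0.5, 0.3, -1.0]
grip_width: 0.0234
t=21.87 at [ 0.6165 -0.3     0.2565] rpy [ 3.1385 -0.0032  0.2522] q6 0.81 grip 0.0234 F [ 0.5  0.3 -1. ]
 shift [-0.276 -4.073  0.041] rows>= 11.7
 turn [ 0.006 -0.006  0.   ] rows>= 0.0; shift after turn [-0.276 -4.073  0.054]
```

View pics/w20.png

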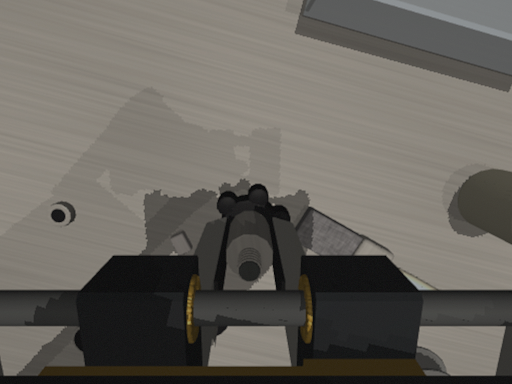

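View pics/d20a.png

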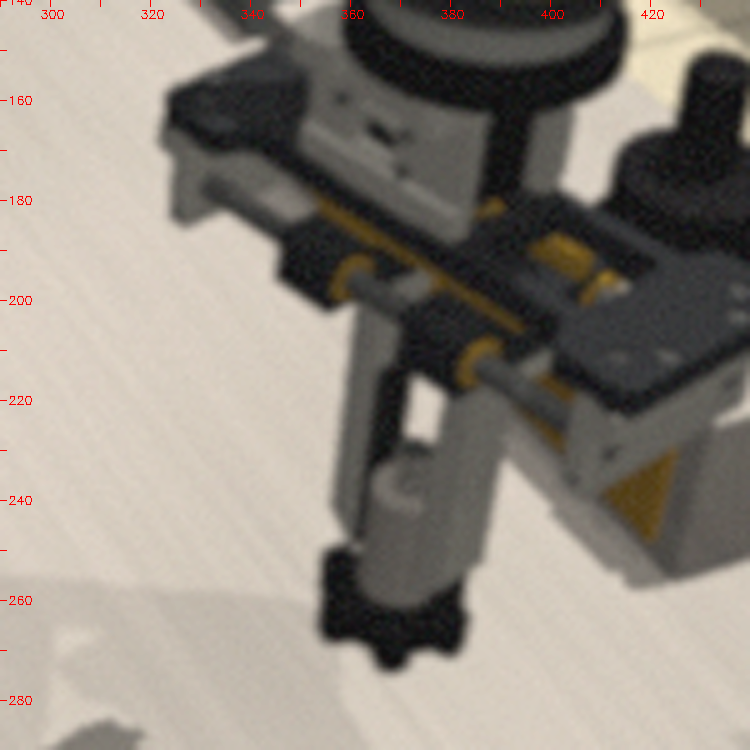

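The star knob is held upright at hub width. Carrying it to the square dish.

```bash
python3 -m pendant '[[-0.02,-0.291,0,0,0,0,1],[-0.02,-0.291,0,0,0,0,1],[-0.02,-0.291,0,0,0,0,1],[-0.02,-0.291,0,0,0,0,1],[-0.02,-0.291,0,0,0,0,1],[-0.02,-0.291,0,0,0,0,1],[-0.02,-0.291,0,0,0,0,1],[-0.02,-0.291,0,0,0,0,1],[-0.02,-0.291,0,0,0,0,1],[-0.02,-0.291,0,0,0,0,1]]'
python3 -m pendant '[[-0.02,-0.291,0,0,0,0,1],[-0.02,-0.291,0,0,0,0,1],[-0.02,-0.291,0,0,0,0,1],[-0.02,-0.291,0,0,0,0,1],[0,0,0,0,0,0,1],[0,0,0,0,0,0,1]]'
python3 - <<'E'
from h import *
go(.4625,.165,.127,.252); snap("wrist","w21")
E
```

```text
time_s: 22.8
ee_pos: [0.5045, 0.0337, 0.2524]
eef_rot: [-3.141, 0.003, 0.252]
force: [1.1, 0.7, -1.8]
grip_width: 0.0237
time_s: 23.3
ee_pos: [0.4608, 0.1662, 0.2526]
eef_rot: [3.142, 0.002, 0.255]
force: [-0.4, -1.0, -0.5]
grip_width: 0.0236
t=23.30 at [0.4608 0.1662 0.2526] rpy [3.1415e+00 2.3000e-03 2.5520e-01] q6 1.59 grip 0.0236 F [-0.4 -1.  -0.5]
 shift [0.014 0.013 1.047] rows>= 3.0
 turn [0.    0.004 0.006] rows>= 0.0; shift after turn [0.011 0.013 1.047]
```

View pics/w21.png

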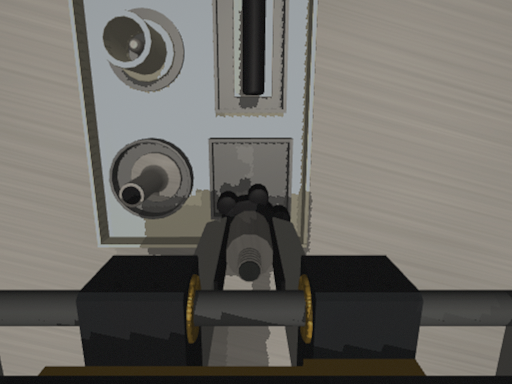

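```bash
python3 -m pendant '[[0.01,0.012,0.25,0,0,0,1],[0,0,0.25,0,0,0,1],[0,0,0.22,0,0,0,1],[0,0,0.14,0,0,0,1],[0,0,0.08,0,0,0,1],[0,0,0.04,0,0,0,1],[0,0,0,0,0,0,1],[0,0,0,0,0,0,1]]'
python3 -m pendant '[[0,0,0.02,0,0,0,1],[0,0,0.02,0,0,0,1],[0,0,0,0,0,0,1]]'
```

```text
time_s: 24.02
ee_pos: [0.4636, 0.1638, 0.1369]
eef_rot: [3.142, -0.001, 0.252]
force: [0.2, 0.7, -0.9]
grip_width: 0.0234
time_s: 24.27
ee_pos: [0.4632, 0.1641, 0.1316]
eef_rot: [-3.142, -0.0, 0.252]
force: [-0.7, 0.3, -1.1]
grip_width: 0.0236
```

```bash
python3 -m pendant '[[0,0,0.02,0,0,0,1],[0,0,0.015,0,0,0,1],[0,0,0,0,0,0,1]]'
```

```text
time_s: 24.52
ee_pos: [0.4639, 0.1643, 0.1299]
eef_rot: [3.141, -0.003, 0.253]
force: [-9.8, -3.5, 33.8]
grip_width: 0.0236
```

Contact came at a height consistent with the dish floor. Releasing.

```bash
python3 -m pendant '[[0,0,-0.03,0,0,0,0.3],[0,0,0,0,0,0,0.1],[0,0,0,0,0,0,0.1],[0,0,0,0,0,0,0.1],[0,0,0,0,0,0,0.1],[0,0,-0.1,0,0,0,0.1],[0,0,-0.3,0,0,0,0.1],[0,0,-0.3,0,0,0,0.1],[0,0,-0.3,0,0,0,0.1],[0,0,-0.3,0,0,0,0.1]]'
python3 -m pendant '[[0,0.3,-0.2,0,0,0,0],[0,0.3,-0.2,0,0,0,0],[0,0.3,0,0,0,0,0],[0,0.3,0,0,0,0,0],[0,0,0,0,0,0,0],[0,0,0,0,0,0,0],[0,0,0,0,0,0,0],[0,0,0,0,0,0,0]]'
python3 - <<'E'
from h import *
snap("wrist","w22"); snap("side","d22"); snap("scene","s22"); crop("d22",130,120,290,230,5,"d22a"); crop("s22",290,170,420,290,5,"s22a")
E
```

```text
time_s: 25.35
ee_pos: [0.4628, 0.164, 0.2883]
eef_rot: [-3.142, 0.001, 0.252]
force: [-0.6, -0.1, -0.3]
grip_width: 0.0425
time_s: 26.02
ee_pos: [0.4982, 0.0282, 0.3328]
eef_rot: [-3.141, 0.0, 0.253]
force: [-0.6, 0.4, -0.6]
grip_width: 0.0472
```

View pics/w22.png

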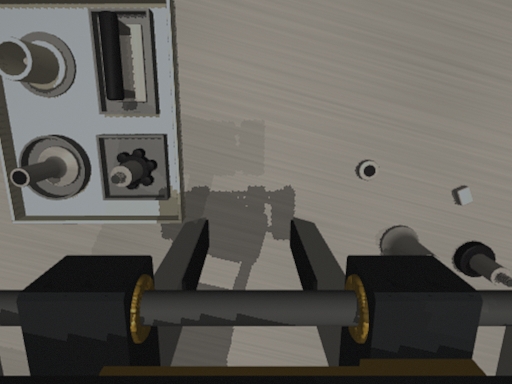

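View pics/d22a.png

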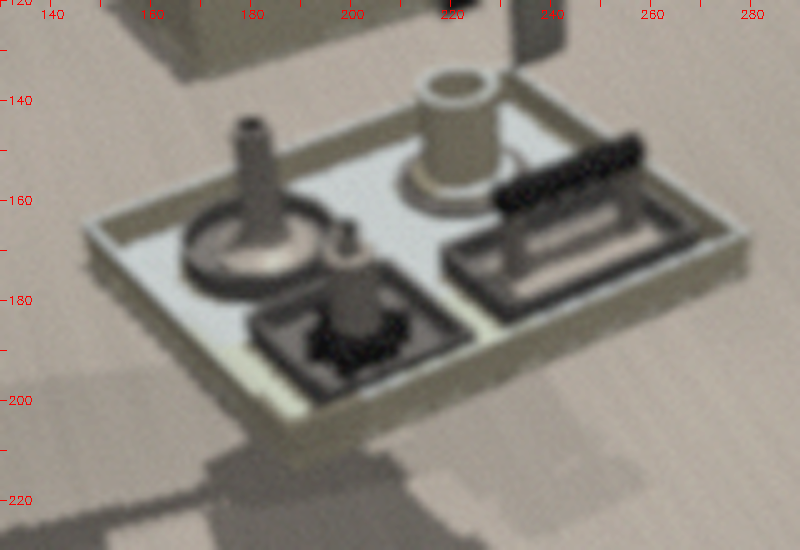

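View pics/s22.png

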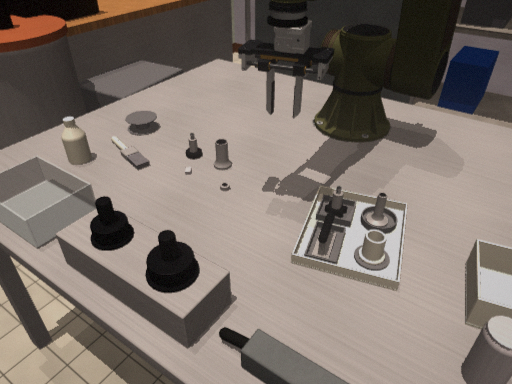

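View pics/s22a.png

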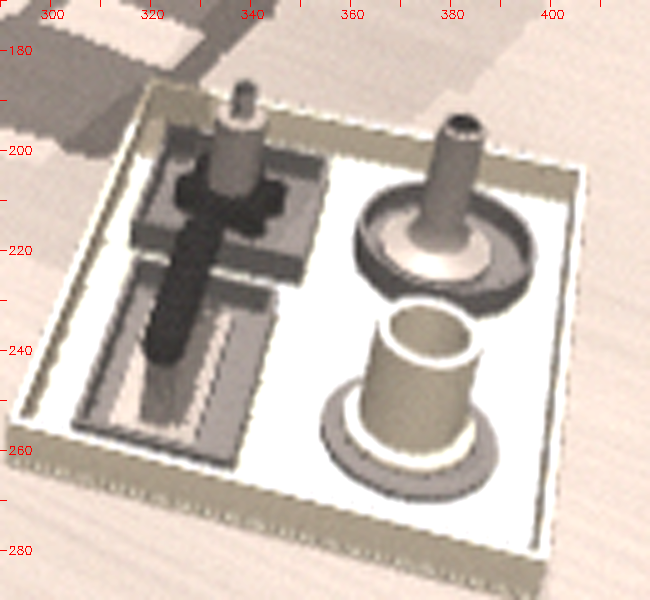

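All four pieces stand in their holders, and the two look-alikes are at the same pixels as at the start: (193,148) and (222,155). One numeric check before I hand in.

```bash
python3 - <<'E'
from h import *
W=load("w22")
T=dict(slim=((20,177),.084,(.4385,.259)),star=((118,178),.079,(.4627,.165)),bush=((14,60),.064,(.553,.290)))
for k,(u,z,t) in T.items():
    p=plane(W,u,z)[:2]; print(k,p,np.linalg.norm(p-t)*1000,"mm")
S=load("scene0")["image"].astype(int);S2=load("s22")["image"].astype(int)
for n,(a,b,c,d) in dict(rnd=(183,130,204,161),wide=(213,137,233,170)).items(): print(n,np.abs(S-S2)[b:d,a:c].mean())
E
python3 -c "
from station import hand_in,ctrl
print(hand_in()); print(ctrl.get_obs()['time_s'])"
```

```text
slim [0.43959162 0.25693913] 2.332128744217132 mm
star [0.46241701 0.16089212] 4.1176106892680995 mm
bush [0.55143679 0.28629673] 4.019678861466322 mm
rnd 2.563236047107015
wide 2.5712121212121213
the job is handed in; nothing more can be done
None
the job is handed in; nothing more can be done
```

I packed all four pieces and handed the job in at about 26 s. The slim nozzle is in the round dish, the bush is over the pin, the handle lies lengthwise in the trough, and the star knob is in the square dish.

**Position checks:** the last wrist picture puts the slim nozzle about 2 mm from its holder's centre, and the star knob and bush about 4 mm each. I didn't measure the handle numerically at the end. In the pictures it lies along the trough, and its gripping yaw matched the tray's.

**Seating:** all four pieces stand upright. The bush, handle and star knob were lowered until the wrist force showed contact, within about 2 mm of the expected height. The slim nozzle made contact about 5 mm higher than expected. I took that as slip in the grip, because the pictures show its flange inside the dish; I didn't measure its final height.

**Look-alikes:** the smooth knob and the wide nozzle show no visible change between the first and last scene pictures.

**Disagreement:** on the tray, the fixed scene and side cameras disagreed by 7–17 mm. I used the wrist camera positions instead, and those agreed with the tray's nominal layout within about 3 mm.

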